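Centre-mark a DIN rail in the marking jig

TASK

Mark the loose DIN rail for drilling in the blue rail marking jig: first turn the black dial until its white line points at the red tab, which moves the end stop to the right distance. Then lay the rail on the jig's bed from its open end, slide it under the bridge until its end rests against the stop, and let go of it. Last, strike the sprung punch head right down with one or more quick blows of the mallet (no slow push, and not with the hand), and stand the mallet back on the bench on its face; leave the other things on the bench where they are.

Things in the scene. Friction and masses are not known exactly. Their poses are not given: they have to be found in the camera images.
- jig: Rail marking jig, bolted down, placed anew each run. Origin on the bench under the punch axis; y runs along the rail to the open loading end, z up. Grey base 96 x 250 x 12 mm, y = -138 to 112 mm. Blue bridge, y = -22 to 22 mm, 71 mm wide, 68 mm high, the punch above; its window is 39 mm wide, up to 48 mm high. Blue dial housing 70 x 66 x 36 mm round y = -95 mm.
- rail_bed (a point): Point on the steel bed's top on its middle line at jig y = 60 mm, 26 mm above the bench; axes as the jig's. The bed is 22 mm wide, y = -12 to 105 mm, so the rail overhangs it on both sides. Steel lead-in plates, 36 mm high, flare from 39 mm apart at y = 22 mm to 57 mm at y = 50 mm.
- stop_face (a point): Middle of the steel end stop's face that the rail's end meets, at the height of the bed's top; axes as the jig's, so +y points from the stop to the rail. The stop stands 18 mm + 12 mm per rad of dial from the punch axis on the -y side, 32 mm wide, top 43 mm above the bench; it is held by friction (about 16 N).
- dial (a joint): Black dial's angle, rad, 0 to 2.2, grows clockwise seen from above; at 0 its white line points along the jig's +y. Stays where it is left; turns with about 0.25 N m.
- dial_grip (a point): On the dial's vertical axis (jig y = -95 mm), 70 mm above the bench, a good TCP height. The dial has an upright bar grip 12 mm thick, 40 mm long, from 47 to 78 mm above the bench; the white line runs along the bar. The point's own y axis points along the bar to the white line, so the fingers close along its x axis. Round skirt of 46 mm diameter under the bar.
- dial_line (a point): Outer end of the white line's direction, 26 mm from the dial's axis, 45 mm above the bench; turns with the dial.
- red_tab (a joint): Angle of the red tab on the white scale disc (67 mm across), rad, measured as the dial's: the dial points at the tab when both are equal. Stiff, must not be moved; top 46 mm above the bench, 26 to 35 mm from the axis.
- tab_tip (a point): Inner tip of the red tab, 26 mm from the dial's axis, 45 mm above the bench.
- rail: Loose yellowish top-hat rail offcut, 35 x 160 x 8 mm, 90 g, lying flat on the bench, flanges up. Origin at the centre of its underside, y along its 160 mm length, z up. Both ends are alike.
- punch (a joint): How far the punch is driven down, m: 0 up (rest), its tip bites into the rail at 0.015, end of travel 0.024. Spring: about 1.4 N at the start, 6 N at the end; returns by itself.
- punch_top (a point): Middle of the top of the steel punch head, 38 mm in diameter, 132 mm above the bench at rest; moves with the punch. Nothing of the jig is higher.
- mallet: Soft-faced mallet, 340 g, rubber-covered neck, standing on an orange face, handle level. Head: upright cylinder of 50 mm diameter, 84 mm tall. Origin at the centre of its lower face, z up; the handle points along its own -x, from 19 to 179 mm, 24 mm wide and 30 mm tall to 104 mm, then 26 x 32 mm, its middle 42 mm above the bench. Centre of mass about 15 mm from the head's axis.
- mallet_grip (a point): Point on the middle of the mallet's handle 65 mm from the head's axis, 42 mm above its lower face; axes as the mallet's, so the fingers close along its y axis. A grip of about 60 N holds it well through the blow.
- tin_can: Bystander: white tin, 70 mm diameter, 102 mm tall, origin at the middle of its underside.
- pill_bottle: Bystander: white bottle, 40 mm diameter, 80 mm tall, origin at the middle of its underside.
- tape_blue: Bystander: roll of blue tape, 60 mm diameter, 19 mm high, lying flat, origin at the middle of its underside.
- multimeter: Bystander: multimeter, 140 (x) x 68 x 43 mm, origin at the middle of its underside.
- side_cutter: Bystander: red-handled pliers, 45 x 146 (y) x 13 mm, origin at the middle of the underside.
- pouch_red: Bystander: red pouch, 50 x 70 (y) x 14 mm, beside the mallet's handle, origin at the middle of its underside.
- screwdriver_2: Bystander: yellow screwdriver, 18 x 145 (y) x 19 mm, beside the rail, origin at the middle of its underside.
- long_nose: Bystander: blue-handled long-nose pliers, 45 x 167 (y) x 13 mm, lying beyond the jig's loading end, origin at the middle of the underside.

How it is judged:
On the way, in this order (a step that is already met when the one before it is completed fails the run):
1. the dial's white line points at the red tab (distance between dial_line and tab_tip below 0.003 m), for 0.3 s.
2. the rail lies in the jig with its end against the stop, let go, the dial still at the tab (y of rail in the frame of stop_face between 0.077 and 0.083 m and x of rail in the frame of stop_face between -0.005 and 0.005 m and z of rail in the frame of stop_face below 0.004 m and angle between the y axis of rail and the y axis of jig, either way round below 0.08 rad and distance between dial_line and tab_tip below 0.003 m and contact force between the fingers and rail below 0.1 N), for 0.2 s.
3. a quick blow of the mallet drives the punch down (faster than 0.05 m/s) (value of joint punch between 0.001 and 0.013 m and velocity of joint punch above 0.05 m/s and contact force between mallet and punch above 0.2 N).
4. the mallet has driven the punch right down on to the rail (over 15 mm) (value of joint punch above 0.015 m and contact force between mallet and punch above 0.2 N).
At the end, for the whole second after the job is handed in: The dial's white line is within 3 mm (about 6 degrees) of the red tab's tip, the rail lies on the bed in line with the jig with its end within 3 mm of the stop, the punch has sprung back up, and the mallet stands at rest on the bench itself, on the same face as at the start (distance between dial_line and tab_tip below 0.003 m and y of rail in the frame of stop_face between 0.077 and 0.083 m and x of rail in the frame of stop_face between -0.005 and 0.005 m and z of rail in the frame of stop_face below 0.004 m and angle between the y axis of rail and the y axis of jig, either way round below 0.08 rad and value of joint punch below 0.002 m and height (world z) of mallet between -0.005 and 0.005 m and angle between mallet's own z axis and vertical below 0.1 rad and linear speed of mallet below 0.02 m/s); the robot touches nothing.
It fails at once if the hand or arm presses the punch (contact force between any of the fingers, the arm and punch above 3 N).
It fails at once if the red tab is moved (distance of tab_tip from where it was at the start of the episode above 0.003 m).
It fails at once if a bystander is pushed more than 30 mm from its place or tipped over (distance of any of tin_can, pill_bottle, tape_blue, multimeter, side_cutter, pouch_red, screwdriver_2, long_nose from where it was at the start of the episode above 0.03 m or angle between any of tin_can, pill_bottle's own z axis and vertical above 0.6 rad).
It also fails if it takes over 72 s, if anything falls off the work surface, if the arm or the gripper's body presses on something with over 40 N, if the wrist force passes 120 N, or if a joint passes its speed limit or range.

ROBOT

A 6-joint arm with a two-finger parallel gripper is mounted at the origin on a cart in front of the work surface, level with it; the furniture and walls round the work are solid. World frame = base frame: x ahead of the robot, y to its left, z up, the work surface at z = 0. Lengths are in m, angles in rad, forces in N, time in s.
With the tool pointing down it reaches from about 0.35 to 0.8 m from the base axis. Payload 7.3 kg.
Tool frame: the origin (TCP) lies between the finger pads, 19 mm behind the fingertips; this is the grasp point; z points along the fingers, y is the line along which they close (so a half turn about z gives the same grasp; the last joint's range is limited). The gripper opens to 85 mm and grips with 20 to 120 N. Pads are 22 mm wide; open, the fingers measure 114 mm over their backs; the gripper's body (76 mm by 85 mm) begins 54 mm behind the grasp point. The pads swing forward as they close: fully open they stand 13 mm farther back than shut.
Start: joints at [-1.379, 0.342, 1.524, -0, 1.275, -0.146], TCP at [0.174, -0.495, 0.25] pointing down, gripper open.
Joint ranges: [-2.53, 2.53], [-0.77, 2.02], [0.04, 2.7], [-1, 4.14], [0.28, 2.66], [-3.11, 3.11]. Speed limits (rad/s): [2.57, 2.57, 3.14, 3.14, 3.14, 3.14].

INTERFACE

Orientations are given as a unit quaternion [w, x, y, z].
In Python, from workcell import env, eyes gives the robot as it stands.
- The arm moves only by the tool drive_tool, never from a script. Its arguments are lists of equal length, an entry for each row: "xyz": the shift along the tool's x, y, z in mm, a list of three; "dr": the turn, a rotation vector about the tool's x, y, z in degrees, a list of three; "jaw": the finger opening in mm, from 0 to 85.4. A call has 1 to 20 rows; each row shifts and turns the commanded pose from where the row before left it, along the tool's axes as they then stand; what a row does not reach is not made up. A row lasts 1/12 s, in which the tool goes at most 41.7 mm and 7.16 degrees, less where a joint would pass 70% of its speed; a pose out of reach is approached as far as the arm can. A call with a gripper value outside its range is refused whole. The fingers move at their own pace and stop on an object; "squeeze" is the grip in N (left out, the last holds). Time passes only in rows, so rows that do not move let the fingers close. It gives the time, the measured TCP pose, the force, the opening and the grip force at its end, in the units of the state.
- env.get_obs(): the state, without advancing time (a new reading comes with each control period).
- eyes.read_camera(name): name is "scene" or "top" or "wrist"; returns a dict with "pixels" (384x512x3 uint8, red, green, blue), "K" (3x3 intrinsics, pixels), "position" and "rotation" of the camera in the world. Camera axes: x right, y down, z forward; pixel columns grow to the right and rows downward; lengths in m; the calibration is good to about 2 mm. A picture is of the moment at which its call begins. There is no depth.
- env.job_done(): hands the job in; it is judged then, once.
The state is a dict: "t": time; "joint_pos": joint angles; "qd": joint speeds; "tau": joint torques, N m; "tool_pos": TCP position; "eef_rot": TCP orientation; "wrist_force": force on the tool from outside, world axes, zero at the start; "ft_torque": the same for the moment, N m; "gripper_width": finger opening in m; "grasp_force": force on a finger pad.
Only numpy, scipy, OpenCV 4.12 (cv2) and the standard library are available. Lean on these libraries where they do the work, as an engineer would, in place of code of your own. Each camera call takes 0.05 s, during which the arm holds its last target. There are 200 camera calls.

## Working session

There is one attempt and no reset: what is moved stays moved. The work goes in short steps, Python scripts to look and compute and a tool call to move; the robot and the scene stay as the last step left them, time stands still between calls to the robot, and variables do not carry over. Pictures are saved under pics/ and viewed, at most 13 in all, crops included, and the job is handed in when it is done.

Besides the shell and the picture viewer there is one more tool, called after "Request:" as name(argument=value, ...), one argument or row to a line, values as JSON. drive_tool: Moves the arm, as the interface text tells. Its arguments: {"type":"object","properties":{"xyz":{"type":"array","items":{"type":"array","items":{"type":"number"}}},"dr":{"type":"array","items":{"type":"array","items":{"type":"number"}}},"jaw":{"type":"array","items":{"type":"number"}},"squeeze":{"type":"number"}},"required":["xyz","dr","jaw"]}

```bash
mkdir -p pics; ls; python3 - <<'E'
from workcell import env, eyes
import cv2,pickle
o=env.get_obs();print({k:o[k] for k in("t","tool_pos","eef_rot","gripper_width")})
d={}
for n in("scene","top"):
    c=eyes.read_camera(n);d[n]=c
    cv2.imwrite(f"pics/{n}0.png",cv2.resize(c["pixels"][:,:,::-1],(800,600)))
    print(n,c["K"].tolist(),c["position"],c["rotation"].tolist())
pickle.dump(d,open("c0.pkl","wb"))
E
```

```text
pics
{'t': 0.0, 'tool_pos': array([ 0.17393357, -0.49494835,  0.24932076]), 'eef_rot': array([-7.71621443e-04,  9.85772611e-01,  1.68082609e-01, -2.01561658e-05]), 'gripper_width': 0.0852195768021004}
scene [[431.95997928081533, 0.0, 261.3694274276528], [0.0, 431.95997928081533, 190.60645335654826], [0.0, 0.0, 1.0]] [-0.09328856 -0.79829268  1.0232188 ] [-0.3747962844244959, 0.8721725969022972, -0.28547106603421235, 0.13171551484766564]
top [[346.58134751197474, 0.0, 257.591934901697], [0.0, 346.58134751197474, 189.45781053310324], [0.0, 0.0, 1.0]] [ 0.32507434 -0.01376357  1.20454315] [-0.04124458136139077, 0.7086470880420056, -0.7018363013071551, 0.059531464667028924]
```

View pics/top0.png

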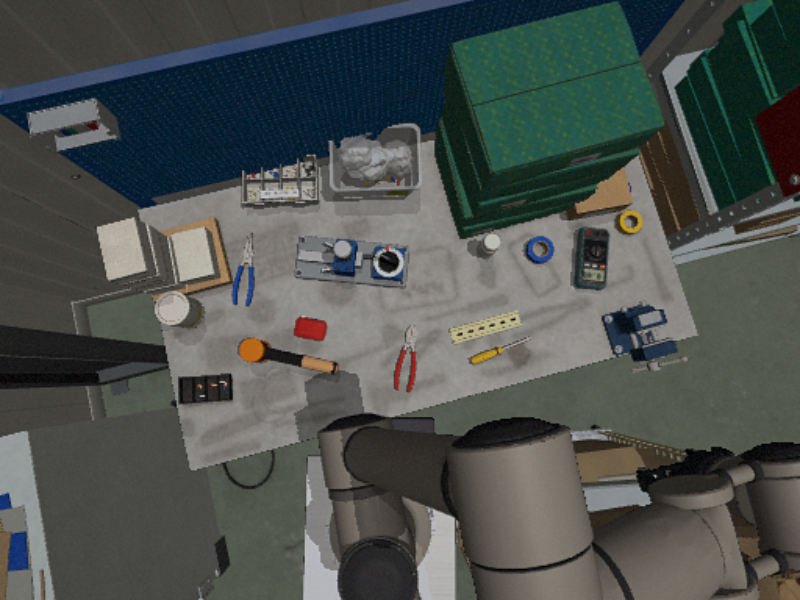

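View pics/scene0.png

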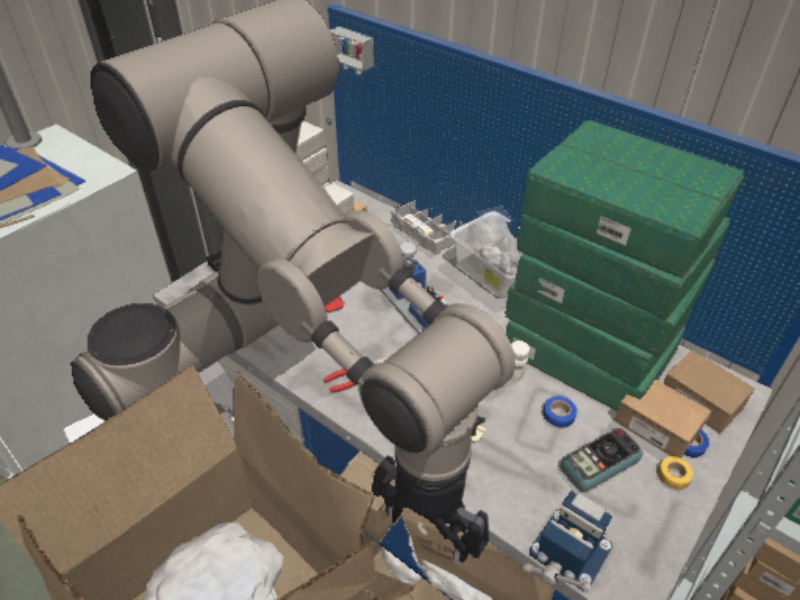

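The top view shows the jig with its punch at (345,248), the dial at (388,262) and its loading end to the left at (297,258). The mallet head is at (252,350) with its handle running to (337,367). The rail is at (485,327) with the screwdriver just below it.

```bash
cat > h.py <<'E'
import numpy as np,cv2,pickle
from scipy.spatial.transform import Rotation as R
def rot(q): return R.from_quat([q[1],q[2],q[3],q[0]]).as_matrix()
def ray(c,uv,z):
    uv=np.atleast_2d(np.asarray(uv,float))
    d=np.c_[uv,np.ones(len(uv))]@np.linalg.inv(c["K"]).T
    Rm=np.asarray(c["rotation"]); Rm=rot(Rm) if Rm.size==4 else Rm
    d=d@Rm.T; p=np.asarray(c["position"])
    return p+d*((z-p[2])/d[:,2])[:,None]
def hsv(c): return cv2.cvtColor(c["pixels"],cv2.COLOR_RGB2HSV)
def blob(c,lo,hi,box=None,n=1):
    m=cv2.inRange(hsv(c),np.array(lo),np.array(hi))
    if box: k=np.zeros_like(m);k[box[1]:box[3],box[0]:box[2]]=1;m=m*k
    cs=cv2.findContours(m,cv2.RETR_EXTERNAL,cv2.CHAIN_APPROX_NONE)[0]
    return sorted(cs,key=cv2.contourArea)[::-1][:n]
def rect(c,cnt,z):
    p=ray(c,cnt.reshape(-1,2),z)[:,:2]
    (x,y),(w,h),a=cv2.minAreaRect((p*1000).astype(np.float32))
    if h>w: w,h,a=h,w,a+90
    return np.round([x,y,w,h,a],1)
def hand():
    from workcell import env
    o=env.get_obs();return o,np.array(o["tool_pos"]),rot(np.array(o["eef_rot"]))
def rel(p,yaw):
    """remaining shift (mm, tool axes) and rotvec(deg) to reach p with tool down, tool y at world yaw deg (mod 180)"""
    o,t,T=hand()
    best=None
    for s in(0,180):
        a=np.radians(yaw+s);y=np.array([np.cos(a),np.sin(a),0]);z=np.array([0,0,-1.]);G=np.c_[np.cross(y,z),y,z]
        r=R.from_matrix(T.T@G).as_rotvec(degrees=True)
        if best is None or np.linalg.norm(r)<np.linalg.norm(best): best=r
    print("shift",np.round(T.T@(np.array(p)-t)*1000,1),"turn",np.round(best,1),"t",o["t"],"tool x",np.round(T[:,0],2),"q6",round(float(o["joint_pos"][5]),2))
E
python3 - <<'E'
from h import *
c=pickle.load(open("c0.pkl","rb"))["top"]
r=blob(c,(20,40,120),(35,255,255),(280,195,340,222));print("rail",[rect(c,k,.008) for k in r])
r=blob(c,(5,150,120),(20,255,255),(140,205,185,245));print("mallet head",[rect(c,k,.084) for k in r])
r=blob(c,(5,60,100),(20,200,255),(185,222,225,245));print("handle end",[rect(c,k,.055) for k in r])
r=blob(c,(100,150,50),(130,255,255),(185,145,270,190),4);print("blue",[(rect(c,k,.06),cv2.contourArea(k)) for k in r])
f=1/1.5625
for n,u,z in[("punch",(345,244),.132),("dialc",(388,262),.045),("baseTL",(300,236),.012),("baseBL",(296,277),.012),("baseTR",(409,248),.012),("baseBR",(406,287),.012),("can",(172,305),.1),("bottle",(491,240),.08),("cutter",(405,350),.01),("pouch",(310,327),.014),("longnose",(243,290),.01),("tray",(375,165),.05),("scrd",(487,356),.015)]:
    print(n,np.round(ray(c,np.array(u)*f,z)[0]*1000))
E
```

```text
rail [array([ 430.9, -227.4,  159.9,   36.3,  106.1])]
mallet head [array([372.7, 267.6,  48.5,  45.9, 136.6])]
handle end [array([345.1, 135.6,  66.9,  24.3,  78.1])]
blue [(array([576.7,  84.2,  67.8,  44.7, 176.9]), 88.5), (array([533.5, -33.9,  24.4,  12.2, 124.8]), 12.0), (array([537.2,  14.1,  28.7,  11.9,  45.3]), 8.5), (array([594.2,  10.8,  19.8,   7.1, 122.4]), 5.0)]
punch [584.  76. 132.]
dialc [566. -11.  45.]
baseTL [630. 188.  12.]
baseBL [537. 193.  12.]
baseTR [606. -58.  12.]
baseBR [517. -52.  12.]
can [460. 427. 100.]
bottle [ 610. -231.   80.]
cutter [377. -51.  10.]
pouch [425. 158.  14.]
longnose [506. 309.  10.]
tray [785.  21.  50.]
scrd [ 365. -230.   15.]
```

```bash
python3 - <<'E'
from h import *
rel((.555,0,.28),85)
rel((.555,0,.28),-5)
E
```

```text
shift [ 523.6 -340.8  -30. ] turn [-0.1  0.  24.4] t 0.1 tool x [0.94 0.33 0.  ] q6 -0.15
shift [ 523.6 -340.8  -30. ] turn [ -0.1  -0.1 -65.6] t 0.1 tool x [0.94 0.33 0.  ] q6 -0.15
```

Request:
drive_tool(
  xyz=[
    [32.7,-21.3,-1.9],
    [32.7,-21.3,-1.9],
    [32.7,-21.3,-1.9],
    [32.7,-21.3,-1.9],
    [32.7,-21.3,-1.9],
    [32.7,-21.3,-1.9],
    [32.7,-21.3,-1.9],
    [32.7,-21.3,-1.9],
    [32.7,-21.3,-1.9],
    [32.7,-21.3,-1.9],
    [32.7,-21.3,-1.9],
    [32.7,-21.3,-1.9],
    [32.7,-21.3,-1.9],
    [32.7,-21.3,-1.9],
    [32.7,-21.3,-1.9],
    [32.7,-21.3,-1.9],
    [0,0,0],
    [0,0,0],
  ],
  dr=[
    [0,0,0],
    [0,0,0],
    [0,0,0],
    [0,0,0],
    [0,0,0],
    [0,0,0],
    [0,0,0],
    [0,0,0],
    [0,0,0],
    [0,0,0],
    [0,0,0],
    [0,0,0],
    [0,0,0],
    [0,0,0],
    [0,0,0],
    [0,0,0],
    [0,0,0],
    [0,0,0],
  ],
  jaw=[85,85,85,85,85,85,85,85,85,85,85,85,85,85,85,85,85,85],
)

```text
t: 1.6
tool_pos: [0.5551, 0.0013, 0.2795]
eef_rot: [-0.0, 0.985, 0.17, -0.001]
wrist_force: [-0.1, -1.4, -0.9]
gripper_width: 0.085
grasp_force: 0.0
```

```bash
python3 - <<'E'
from h import *
from workcell import eyes
c=eyes.read_camera("wrist");pickle.dump(c,open("w1.pkl","wb"))
cv2.imwrite("pics/w1.png",c["pixels"][:,:,::-1]);print(c["position"],hand()[1])
E
```

```text
[0.62237894 0.0260889  0.40384789] [5.54479357e-01 8.98339826e-05 2.79573306e-01]
```

View pics/w1.png

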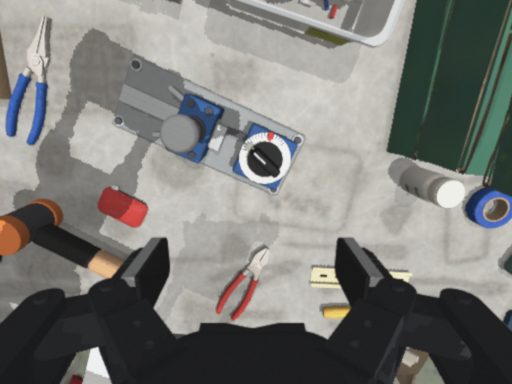

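The wrist view shows the dial at (265,157) with the red tab at (270,136), the punch head at (181,134) and the base corners at roughly (131,55), (304,137), (275,193) and (113,122).

```bash
python3 - <<'E'
from h import *
c=pickle.load(open("w1.pkl","rb"))
p=c["pixels"][45:205,105:315,::-1]
cv2.imwrite("pics/w1c.png",cv2.resize(p,None,fx=3.7,fy=3.7,interpolation=cv2.INTER_CUBIC))
E
```

```text
(no output)
```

View pics/w1c.png

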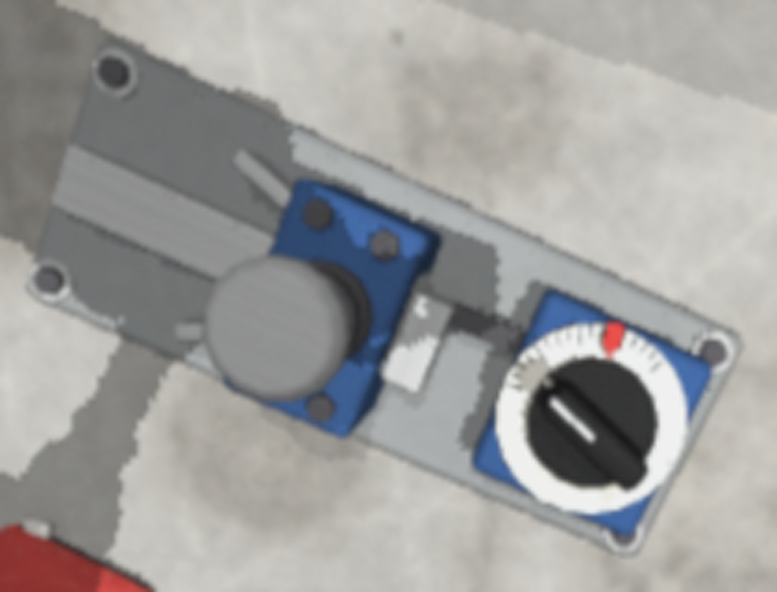

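The white line runs from (592,440) to (550,402) in the crop, pointing up-left. The red tab is at (613,338) and the disc is centred near (592,418).

```bash
cat > m1.py <<'E'
from h import *
c=pickle.load(open("w1.pkl","rb"))
P=lambda u,z: ray(c,np.array(u,float)/3.7+np.array([105,45])-.36,z)*1000
h=P([(114,72),(50,280),(714,350),(625,537)],12)if 0 else P([(114,72),(50,280),(714,350),(625,537)],.012)
print("screws",np.round(h,1).tolist())
ax=((h[0]+h[1])-(h[2]+h[3]));print("axis",np.degrees(np.arctan2(ax[1],ax[0])))
e=P([(72,150),(275,240)],.026);e2=P([(52,205),(215,275)],.026)
for q in(e,e2):d=q[0]-q[1];print("bed edge",q.round(1).tolist(),np.degrees(np.arctan2(d[1],d[0])))
pt=P((277,327),.132)[0];print("punch",pt.round(1))
# disc via ellipse fit of white outer contour
m=cv2.inRange(hsv(c),np.array((0,0,190)),np.array((180,60,255)));k=np.zeros_like(m);k[125:190,237:295]=1;m*=k
cnt=max(cv2.findContours(m,cv2.RETR_EXTERNAL,cv2.CHAIN_APPROX_NONE)[0],key=cv2.contourArea)
hull=cv2.convexHull(cnt).reshape(-1,2);q=ray(c,hull,.044)[:,:2].astype(np.float32)*1000
o,r=cv2.minEnclosingCircle(q);o=np.array(o);print("disc",o,r)
red=blob(c,(0,130,120),(8,255,255),(237,125,300,150))[0]
M=cv2.moments(red);t=ray(c,(M["m10"]/M["m00"],M["m01"]/M["m00"]),.046)[0]*1000
d=t[:2]-o;print("tab",t,np.linalg.norm(d),np.degrees(np.arctan2(d[1],d[0])))
l=P([(592,440),(550,402)],.078);d=l[1]-l[0];print("line",l.round(1).tolist(),np.degrees(np.arctan2(d[1],d[0])))
E
python3 m1.py
```

```text
screws [[621.6, 183.1, 12.0], [545.4, 189.3, 12.0], [603.1, -47.8, 12.0], [524.5, -42.5, 12.0]]
axis 85.13239108280584
bed edge [[592.9, 185.4, 26.0], [587.6, 112.7, 26.0]] 85.85730313997469
bed edge [[573.1, 188.1, 26.0], [569.2, 129.4, 26.0]] 86.20003166913743
punch [576.9  82.2 132. ]
disc [567.53649902 -11.06344891] 33.23615264892578
tab [597.04140491  -7.36190583  46.        ] 29.73618826769965 7.150693176394872
line [[567.3, -9.7, 78.0], [574.2, 6.8, 78.0]] 67.39496438831996
```

```bash
python3 - <<'E'
from h import *
rel((.567,-.011,.15),67.4-90);print(hand()[0]["joint_pos"])
E
```

```text
shift [  8.3  14.7 129.6] turn [ -0.1   0.1 -47.9] t 1.65 tool x [ 0.94  0.33 -0.  ] q6 1.09
[-1.37789555e-01  3.76946172e-01  1.38889391e+00 -5.22224567e-04
  1.37745596e+00  1.09360275e+00]
```

Request:
drive_tool(
  xyz=[
    [8.3,14.7,0],
    [0,0,16.2],
    [0,0,16.2],
    [0,0,16.2],
    [0,0,16.2],
    [0,0,16.2],
    [0,0,16.2],
    [0,0,16.2],
    [0,0,16.2],
    [0,0,25],
    [0,0,25],
    [0,0,20],
    [0,0,10],
    [0,0,0],
    [0,0,0],
  ],
  dr=[
    [0,0,0],
    [0,0,-6],
    [0,0,-6],
    [0,0,-6],
    [0,0,-6],
    [0,0,-6],
    [0,0,-6],
    [0,0,-6],
    [0,0,-6],
    [0,0,0],
    [0,0,0],
    [0,0,0],
    [0,0,0],
    [0,0,0],
    [0,0,0],
  ],
  jaw=[40,40,40,40,40,40,40,40,40,40,40,40,40,40,40],
)

```text
t: 2.9
tool_pos: [0.5672, -0.0124, 0.0712]
eef_rot: [-0.0, 0.832, 0.554, -0.0]
wrist_force: [0.5, -0.3, 0.7]
gripper_width: 0.0402
grasp_force: 0.0
```

Request:
drive_tool(
  xyz=[
    [0,0,0],
    [0,0,0],
    [0,0,0],
    [0,0,0],
    [0,0,0],
    [0,0,0],
  ],
  dr=[
    [0,0,0],
    [0,0,0],
    [0,0,0],
    [0,0,0],
    [0,0,0],
    [0,0,0],
  ],
  jaw=[8,8,8,8,8,8],
  squeeze=40,
)

```text
t: 3.4
tool_pos: [0.5674, -0.0115, 0.0724]
eef_rot: [0.0, 0.832, 0.554, 0.0]
wrist_force: [-4.0, 0.1, 6.1]
gripper_width: 0.0114
grasp_force: 40.5
```

Request:
drive_tool(
  xyz=[
    [0,0,0],
    [0,0,0],
    [0,0,0],
    [0,0,0],
    [0,0,0],
    [0,0,0],
    [0,0,0],
    [0,0,0],
    [0,0,0],
    [0,0,0],
    [0,0,0],
    [0,0,0],
    [0,0,0],
    [0,0,0],
    [0,0,0],
  ],
  dr=[
    [0,0,5],
    [0,0,5],
    [0,0,5],
    [0,0,5],
    [0,0,5],
    [0,0,5],
    [0,0,5],
    [0,0,5],
    [0,0,5],
    [0,0,5],
    [0,0,5],
    [0,0,5],
    [0,0,1],
    [0,0,0],
    [0,0,0],
  ],
  jaw=[8,8,8,8,8,8,8,8,8,8,8,8,8,8,8],
)

```text
t: 4.65
tool_pos: [0.5674, -0.0114, 0.0724]
eef_rot: [0.0, 0.998, 0.056, 0.0]
wrist_force: [-3.1, 0.2, 6.6]
gripper_width: 0.0112
grasp_force: 40.2
```

Request:
drive_tool(
  xyz=[
    [0,0,0],
    [0,0,0],
    [0,0,0],
    [0,0,0],
    [0,0,-10],
    [0,0,-40],
    [0,0,-40],
    [0,0,-40],
    [0,0,-40],
    [-20,0,-30],
    [-20,0,0],
    [-15,0,0],
    [0,0,0],
    [0,0,0],
  ],
  dr=[
    [0,0,0],
    [0,0,0],
    [0,0,0],
    [0,0,0],
    [0,0,0],
    [0,0,0],
    [0,0,0],
    [0,0,0],
    [0,0,0],
    [0,0,0],
    [0,0,0],
    [0,0,0],
    [0,0,0],
    [0,0,0],
  ],
  jaw=[30,40,40,40,40,40,40,40,40,60,85,85,85,85],
)

```text
t: 5.82
tool_pos: [0.5126, -0.0177, 0.2718]
eef_rot: [0.0, 0.998, 0.055, 0.001]
wrist_force: [-0.0, 0.2, -0.8]
gripper_width: 0.0852
grasp_force: 0.0
```

```bash
python3 - <<'E'
from h import *
from workcell import eyes
c=eyes.read_camera("wrist");pickle.dump(c,open("w2.pkl","wb"))
o,t,T=hand();print(t,c["position"],c["rotation"])
K=np.array(c["K"]);Rm=np.asarray(c["rotation"]);Rm=rot(Rm) if Rm.size==4 else Rm
q=K@Rm.T@(np.array([.567,-.011,.06])-c["position"]);u=(q/q[2])[:2].round().astype(int);print(u)
x,y=max(u[0]-55,0),max(u[1]-45,0);print(x,y)
p=c["pixels"][y:y+90,x:x+110,::-1]
cv2.imwrite("pics/w2c.png",cv2.resize(p,None,fx=6,fy=6,interpolation=cv2.INTER_CUBIC))
E
```

```text
[ 0.51313194 -0.01764496  0.27135429] [ 0.58322209 -0.00897934  0.39641039] [ 0.10603375  0.73785271 -0.65996127 -0.09370882]
[252 122]
197 77
```

View pics/w2c.png

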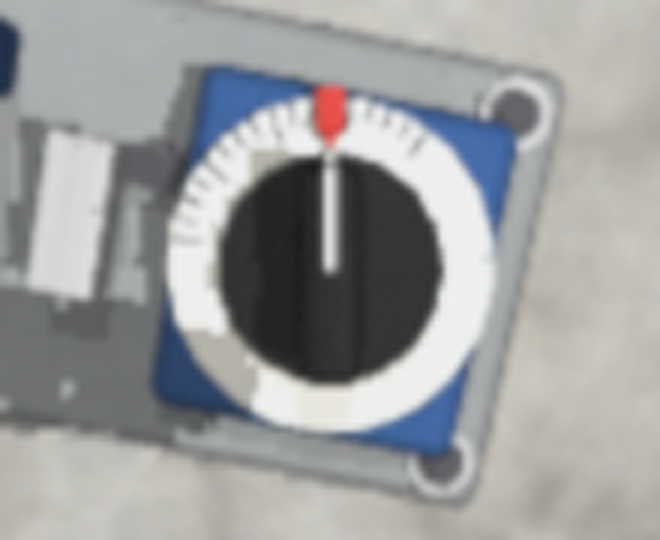

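The white line points straight at the tab: in this crop the line is at x≈329 and the tab tip is at (331,145). The dial is set, so the rail comes next.

```bash
python3 - <<'E'
from h import *
rel((.417,-.179,.22),16.1)
E
```

```text
shift [-113.4  149.7   51.3] turn [-0.  -0.1 80.2] t 5.8667 tool x [0.99 0.11 0.  ] q6 1.28
```

```bash
python3 - <<'E'
from h import *
rel((.434,-.237,.22),16.1)
E
```

```text
shift [-102.9  209.3   51.3] turn [-0.  -0.1 80.2] t 5.8667 tool x [0.99 0.11 0.  ] q6 1.28
```

Request:
drive_tool(
  xyz=[
    [-34,41,0],
    [-17,41,0],
    [-17,41,0],
    [-17,41,0],
    [-18,42,0],
    [0,0,5],
    [0,0,5],
    [0,0,5],
    [0,0,5],
    [0,0,5],
    [0,0,5],
    [0,0,5],
    [0,0,5],
    [0,0,5],
    [0,0,6],
    [0,0,0],
    [0,0,0],
    [0,0,0],
    [0,0,0],
    [0,0,0],
  ],
  dr=[
    [0,0,0],
    [0,0,-5.55],
    [0,0,-5.55],
    [0,0,-5.55],
    [0,0,-5.55],
    [0,0,-5.55],
    [0,0,-5.55],
    [0,0,-5.55],
    [0,0,-5.55],
    [0,0,-5.55],
    [0,0,-5.55],
    [0,0,-5.55],
    [0,0,-5.55],
    [0,0,-5.55],
    [0,0,-5.55],
    [0,0,-5.55],
    [0,0,-5.55],
    [0,0,-5.55],
    [0,0,-5.4],
    [0,0,0],
  ],
  jaw=[85,85,85,85,85,85,85,85,85,85,85,85,85,85,85,85,85,85,85,85],
)

```text
t: 7.53
tool_pos: [0.4675, -0.2168, 0.2193]
eef_rot: [-0.0, 0.6, 0.8, -0.0]
wrist_force: [-0.3, 0.3, -0.0]
gripper_width: 0.0849
grasp_force: 0.0
```

```bash
python3 - <<'E'
from h import *
from workcell import eyes
c=eyes.read_camera("wrist");pickle.dump(c,open("w3.pkl","wb"))
cv2.imwrite("pics/w3.png",c["pixels"][:,:,::-1])
r=blob(c,(20,40,120),(35,255,255),None,4);print([(rect(c,k,.008),cv2.boundingRect(k)) for k in r])
rel((.417,-.179,.22),16.1)
E
```

```text
[(array([ 429.9, -228.8,  159. ,   36. ,  106.3]), (202, 101, 33, 130)), (array([ 362.8, -224.5,   62.1,   18.5,  113.2]), (155, 124, 21, 53)), (array([ 378.2, -260.7,   17.4,   11.4,   16.4]), (165, 178, 15, 10)), (array([ 175.3, -230.8,   13.9,    4.4,   92.5]), (1, 104, 5, 13))]
shift [ 50.2 -38.   -0.6] turn [-0.  -0.  -0.1] t 7.5833 tool x [-0.28  0.96  0.  ] q6 -0.86
```

View pics/w3.png

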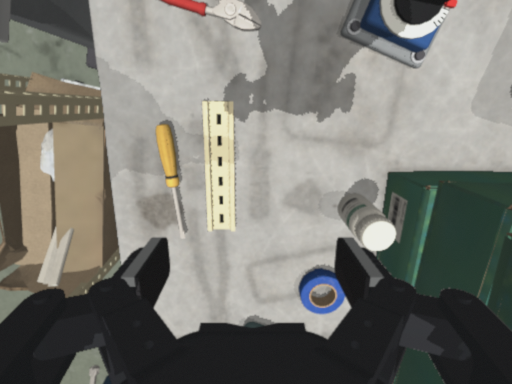

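The rail is seen from (203,101) to (235,230), with the screwdriver about 33 mm to its left.

Request:
drive_tool(
  xyz=[
    [17,-13.1,0],
    [17,-13.1,20],
    [17,-13.1,35],
    [0,0,40],
    [0,0,40],
    [0,0,30],
    [0,0,20],
    [0,0,9],
    [0,0,4],
    [0,0,0],
    [0,0,0],
  ],
  dr=[
    [0,0,0],
    [0,0,0],
    [0,0,0],
    [0,0,0],
    [0,0,0],
    [0,0,0],
    [0,0,0],
    [0,0,0],
    [0,0,0],
    [0,0,0],
    [0,0,0],
  ],
  jaw=[46,46,46,46,46,46,46,46,46,46,46],
)

```text
t: 8.5
tool_pos: [0.4157, -0.179, 0.0226]
eef_rot: [0.001, 0.601, 0.799, 0.0]
wrist_force: [0.3, -0.0, 0.3]
gripper_width: 0.046
grasp_force: 0.0
```

Request:
drive_tool(
  xyz=[
    [0,0,1],
    [0,0,0],
    [0,0,0],
  ],
  dr=[
    [0,0,0],
    [0,0,0],
    [0,0,0],
  ],
  jaw=[38,38,38],
)

```text
t: 8.75
tool_pos: [0.4153, -0.1788, 0.0216]
eef_rot: [0.001, 0.601, 0.799, 0.0]
wrist_force: [-0.6, -0.4, 0.4]
gripper_width: 0.038
grasp_force: 0.0
```

Request:
drive_tool(
  xyz=[
    [0,0,1],
    [0,0,0.8],
    [0,0,0],
    [0,0,0],
  ],
  dr=[
    [0,0,0],
    [0,0,0],
    [0,0,0],
    [0,0,0],
  ],
  jaw=[38,38,38,38],
)

```text
t: 9.08
tool_pos: [0.4148, -0.1785, 0.019]
eef_rot: [0.0, 0.601, 0.799, -0.0]
wrist_force: [-0.1, 0.4, -0.4]
gripper_width: 0.0379
grasp_force: 0.0
```

Request:
drive_tool(
  xyz=[
    [0,0,0],
    [0,0,0],
    [0,0,0],
    [0,0,0],
  ],
  dr=[
    [0,0,0],
    [0,0,0],
    [0,0,0],
    [0,0,0],
  ],
  jaw=[30,30,30,30],
  squeeze=40,
)

```text
t: 9.42
tool_pos: [0.4149, -0.1785, 0.0193]
eef_rot: [0.0, 0.601, 0.799, -0.0]
wrist_force: [-2.0, 0.3, 5.8]
gripper_width: 0.0327
grasp_force: 39.3
```

Request:
drive_tool(
  xyz=[
    [0,0,-15],
    [0,0,-35],
    [0,0,-40],
    [0,0,-40],
    [0,0,-30],
    [29.4,22.6,0],
    [29.4,22.6,0],
    [29.4,22.6,0],
    [29.4,22.6,0],
    [29.4,22.6,0],
    [29.4,22.6,0],
    [29.4,22.6,0],
    [29.4,22.6,0],
    [29.4,22.6,0],
    [29.4,22.6,0],
    [29.4,22.6,0],
    [29.4,22.6,0],
    [28.9,22.4,0],
  ],
  dr=[
    [0,0,0],
    [0,0,0],
    [0,0,0],
    [0,0,0],
    [0,0,0],
    [0,0,0],
    [0,0,0],
    [0,0,0],
    [0,0,0],
    [0,0,0],
    [0,0,0],
    [0,0,0],
    [0,0,0],
    [0,0,0],
    [0,0,0],
    [0,0,0],
    [0,0,0],
    [0,0,0],
  ],
  jaw=[30,30,30,30,30,30,30,30,30,30,30,30,30,30,30,30,30,30],
)

```text
t: 10.92
tool_pos: [0.591, 0.2716, 0.1783]
eef_rot: [-0.0, 0.601, 0.799, -0.0]
wrist_force: [0.2, 0.1, -0.7]
gripper_width: 0.0327
grasp_force: 40.1
```

Request:
drive_tool(
  xyz=[
    [0,0,0],
    [0,0,0],
    [0,0,0],
    [0,0,0],
    [0,0,0],
    [0,0,0],
  ],
  dr=[
    [0,0,5.3],
    [0,0,5.3],
    [0,0,5.3],
    [0,0,5.2],
    [0,0,0],
    [0,0,0],
  ],
  jaw=[30,30,30,30,30,30],
)

```text
t: 11.42
tool_pos: [0.5908, 0.2696, 0.1784]
eef_rot: [-0.0, 0.736, 0.677, -0.0]
wrist_force: [0.1, -0.0, -1.0]
gripper_width: 0.0323
grasp_force: 40.2
```

```bash
cat > m2.py <<'E'
from h import *
from workcell import eyes
import sys
c=eyes.read_camera("top");pickle.dump(c,open("t2.pkl","wb"))
o,t,T=hand();print(t,np.degrees(np.arctan2(T[1,0],T[0,0])))
x0,y0=175,125
cv2.imwrite("pics/%s.png"%sys.argv[1],cv2.resize(c["pixels"][y0:y0+80,x0:x0+110,::-1],None,fx=7,fy=7,interpolation=cv2.INTER_CUBIC))
for k in blob(c,(20,40,120),(35,255,255),(170,130,260,195),3): print(rect(c,k,t[2]-.012),cv2.boundingRect(k))
E
python3 m2.py t2
```

```text
[0.590872   0.26957311 0.17855078] 85.16090967940559
[584.5 183.2  94.9  35.4  85.5] (170, 146, 31, 14)
```

View pics/t2.png

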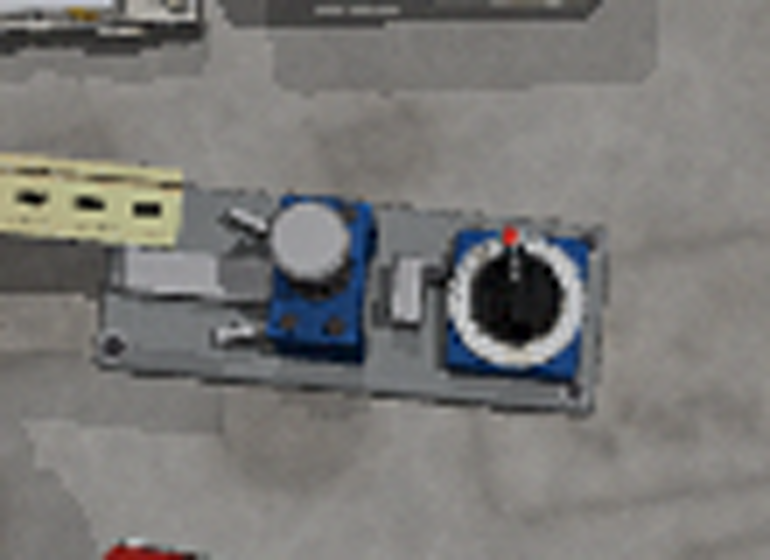

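The rail's leading end is at (181,209) in the crop, in line with the bed and just short of the lead-in plates.

Request:
drive_tool(
  xyz=[
    [0,0,35],
    [0,0,35],
    [0,0,30],
    [0,0,20],
    [0,0,10.5],
    [0,0,0],
  ],
  dr=[
    [0,0,0],
    [0,0,0],
    [0,0,0],
    [0,0,0],
    [0,0,0],
    [0,0,0],
  ],
  jaw=[30,30,30,30,30,30],
)

```text
t: 11.97
tool_pos: [0.5897, 0.2691, 0.0459]
eef_rot: [-0.001, 0.737, 0.676, -0.002]
wrist_force: [-0.9, -0.3, -0.9]
gripper_width: 0.0327
grasp_force: 40.2
```

Request:
drive_tool(
  xyz=[
    [-10,0,0],
    [-10,0,0],
    [-8,0,0],
    [-6,0,0],
    [-6,0,0],
    [0,0,0],
  ],
  dr=[
    [0,0,0],
    [0,0,0],
    [0,0,0],
    [0,0,0],
    [0,0,0],
    [0,0,0],
  ],
  jaw=[30,30,30,30,30,30],
)

```text
t: 12.47
tool_pos: [0.5879, 0.2283, 0.0492]
eef_rot: [0.0, 0.738, 0.675, 0.0]
wrist_force: [-0.5, -0.9, -1.5]
gripper_width: 0.0325
grasp_force: 40.2
```

Request:
drive_tool(
  xyz=[
    [-6,0,0.5],
    [-6,0,0.5],
    [-6,0,0],
    [-6,0,0],
    [-6,0,0],
    [-6,0,0],
    [-4,0,0],
    [-2,0,0],
    [0,0,0],
  ],
  dr=[
    [0,0,0],
    [0,0,0],
    [0,0,0],
    [0,0,0],
    [0,0,0],
    [0,0,0],
    [0,0,0],
    [0,0,0],
    [0,0,0],
  ],
  jaw=[30,30,30,30,30,30,30,30,30],
)

```text
t: 13.22
tool_pos: [0.5839, 0.1874, 0.0475]
eef_rot: [0.0, 0.737, 0.675, -0.0]
wrist_force: [-0.3, 0.5, -1.3]
gripper_width: 0.0323
grasp_force: 40.2
```

Request:
drive_tool(
  xyz=[
    [-1.5,0,0],
    [-1.5,0,0.5],
    [0,0,0.5],
    [0,0,0],
  ],
  dr=[
    [0,0,0],
    [0,0,0],
    [0,0,0],
    [0,0,0],
  ],
  jaw=[30,30,30,30],
)

```text
t: 13.55
tool_pos: [0.5836, 0.1851, 0.0464]
eef_rot: [0.0, 0.737, 0.676, -0.0]
wrist_force: [0.1, -0.5, -0.5]
gripper_width: 0.0325
grasp_force: 40.2
```

Request:
drive_tool(
  xyz=[
    [-1,0,0],
    [-1,0,0],
    [0,0,0],
  ],
  dr=[
    [0,0,0],
    [0,0,0],
    [0,0,0],
  ],
  jaw=[30,30,30],
)

```text
t: 13.8
tool_pos: [0.5835, 0.1829, 0.0465]
eef_rot: [0.0, 0.737, 0.676, -0.0]
wrist_force: [-0.1, -0.2, -0.7]
gripper_width: 0.0325
grasp_force: 40.2
```

Request:
drive_tool(
  xyz=[
    [-0.7,0,0],
    [-0.5,0,0],
    [0,0,0],
  ],
  dr=[
    [0,0,0],
    [0,0,0],
    [0,0,0],
  ],
  jaw=[30,30,30],
)

```text
t: 14.05
tool_pos: [0.5834, 0.1817, 0.0465]
eef_rot: [0.0, 0.737, 0.676, -0.0]
wrist_force: [0.1, -0.2, -0.9]
gripper_width: 0.0326
grasp_force: 40.2
```

Request:
drive_tool(
  xyz=[
    [-0.5,0,0],
    [-0.3,0,0],
    [0,0,0],
  ],
  dr=[
    [0,0,0],
    [0,0,0],
    [0,0,0],
  ],
  jaw=[30,30,30],
)

```text
t: 14.3
tool_pos: [0.5834, 0.1815, 0.0466]
eef_rot: [-0.0, 0.737, 0.676, 0.0]
wrist_force: [-0.3, 4.0, -1.5]
gripper_width: 0.0325
grasp_force: 40.2
```

Request:
drive_tool(
  xyz=[
    [0,0,0.4],
    [0,0,0],
    [0,0,0],
    [0,0,0],
    [0,0,0],
    [0,0,0],
    [0,0,-10],
    [0,0,-40],
    [0,0,-40],
    [0,0,-40],
    [20,0,-30],
    [40,0,0],
    [40,0,0],
    [20,0,0],
    [0,0,0],
    [0,0,0],
  ],
  dr=[
    [0,0,0],
    [0,0,0],
    [0,0,0],
    [0,0,0],
    [0,0,0],
    [0,0,0],
    [0,0,0],
    [0,0,0],
    [0,0,0],
    [0,0,0],
    [0,0,0],
    [0,0,0],
    [0,0,0],
    [0,0,0],
    [0,0,0],
    [0,0,0],
  ],
  jaw=[30,34,38,44,50,50,50,50,50,50,50,50,50,50,50,50],
)

```text
t: 15.63
tool_pos: [0.5934, 0.3013, 0.2063]
eef_rot: [0.0, 0.737, 0.676, -0.0]
wrist_force: [0.4, -0.6, 0.9]
gripper_width: 0.05
grasp_force: 0.0
```

```bash
sed -i 's/t\[2\]-.012/.034/' m2.py; python3 m2.py t3
```

```text
[0.59355395 0.30016234 0.20626777] 85.03774586670046
[582.7 160.4  96.9  34.8  84.9] (184, 157, 29, 13)
[573.7  57.2  35.1  10.3   1.1] (227, 161, 4, 11)
[594.  116.1   3.4   0.   90.8] (211, 160, 2, 1)
```

View pics/t3.png

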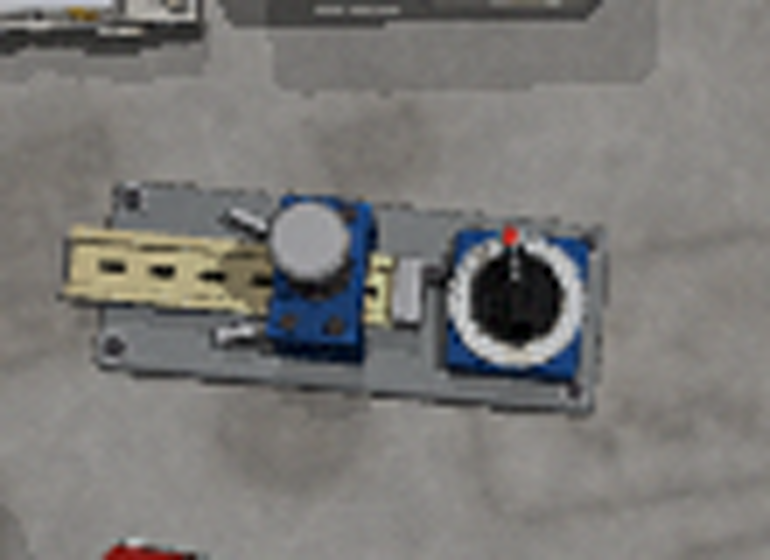

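The rail's end touches the stop at about (393,290) in the crop, and the dial still points at the tab. Next is the mallet.

Request:
drive_tool(
  xyz=[
    [-16.5,-32.1,0],
    [-16.5,-32.1,0],
    [-16.6,-32.1,0],
    [-16.6,-32.1,0],
    [-16.6,-32.1,0],
    [-16.6,-32.1,0],
    [-16.5,-32.1,0],
    [0,0,0],
    [0,0,0],
    [0,0,0],
    [0,0,0],
  ],
  dr=[
    [0,0,0],
    [0,0,0],
    [0,0,0],
    [0,0,0],
    [0,0,0],
    [0,0,0],
    [0,0,0],
    [0,0,3.4],
    [0,0,3.4],
    [0,0,0],
    [0,0,0],
  ],
  jaw=[60,60,60,60,60,60,60,60,60,60,60],
)

```text
t: 16.6
tool_pos: [0.36, 0.2037, 0.2065]
eef_rot: [0.0, 0.776, 0.631, 0.0]
wrist_force: [-0.5, 0.0, 0.5]
gripper_width: 0.0599
grasp_force: 0.0
```

```bash
python3 - <<'E'
from h import *
from workcell import eyes
c=eyes.read_camera("wrist");pickle.dump(c,open("w4.pkl","wb"))
cv2.imwrite("pics/w4.png",c["pixels"][:,:,::-1])
for k in blob(c,(5,150,90),(20,255,255),None,3):print("orange",rect(c,k,.084),cv2.boundingRect(k))
rel((.3594,.204,.2),-11.8)
E
```

```text
orange [371.  268.7  48.1  47.3 116.5] (221, 85, 57, 60)
shift [-0.1 -0.7  6.3] turn [0. 0. 0.] t 16.65 tool x [ 0.2   0.98 -0.  ] q6 0.54
```

View pics/w4.png

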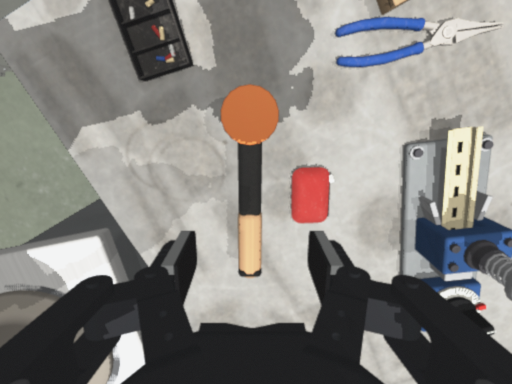

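The mallet head is at (250,113) and its handle runs straight down the image to (250,275), so the tool is already in line with it.

Request:
drive_tool(
  xyz=[
    [0.3,-1.9,30],
    [0,0,40],
    [0,0,40],
    [0,0,30],
    [0,0,16],
    [0,0,8],
    [0,0,0],
    [0,0,0],
  ],
  dr=[
    [0,0,0],
    [0,0,0],
    [0,0,0],
    [0,0,0],
    [0,0,0],
    [0,0,0],
    [0,0,0],
    [0,0,0],
  ],
  jaw=[50,50,50,50,50,50,50,50],
)

```text
t: 17.32
tool_pos: [0.3585, 0.2054, 0.0424]
eef_rot: [0.0, 0.776, 0.631, 0.0]
wrist_force: [-0.6, 0.6, -0.4]
gripper_width: 0.0498
grasp_force: 0.0
```

Request:
drive_tool(
  xyz=[
    [0,0,0],
    [0,0,0],
    [0,0,0],
    [0,0,0],
    [0,0,0],
    [0,0,0],
  ],
  dr=[
    [0,0,0],
    [0,0,0],
    [0,0,0],
    [0,0,0],
    [0,0,0],
    [0,0,0],
  ],
  jaw=[15,15,15,15,15,15],
  squeeze=80,
)

```text
t: 17.82
tool_pos: [0.3587, 0.2056, 0.0433]
eef_rot: [0.001, 0.776, 0.631, 0.001]
wrist_force: [-1.0, -1.2, 6.0]
gripper_width: 0.023
grasp_force: 77.9
```

Request:
drive_tool(
  xyz=[
    [0,0,-15],
    [0,0,-35],
    [0,0,-40],
    [0,0,-40],
    [0,0,-40],
    [0,0,-30],
    [-17.4,29.7,0],
    [-17.4,29.7,0],
    [-17.4,29.7,0],
    [-17.4,29.7,0],
    [-17.5,29.8,0],
    [-17.5,29.8,0],
    [-17.5,29.8,0],
    [-17.5,29.8,0],
    [0,0,15],
    [0,0,15],
    [0,0,0],
    [0,0,0],
    [0,0,0],
  ],
  dr=[
    [0,0,0],
    [0,0,0],
    [0,0,0],
    [0,0,0],
    [0,0,0],
    [0,0,0],
    [0,0,0],
    [0,0,0],
    [0,0,0],
    [0,0,0],
    [0,0,0],
    [0,0,0],
    [0,0,0],
    [0,0,0],
    [0,0,0],
    [0,0,0],
    [0,0,0],
    [0,0,0],
    [0,0,0],
  ],
  jaw=[15,15,15,15,15,15,15,15,15,15,15,15,15,15,15,15,15,15,15],
)

```text
t: 19.4
tool_pos: [0.5625, 0.0203, 0.213]
eef_rot: [0.0, 0.776, 0.631, 0.0]
wrist_force: [0.6, -0.3, -3.5]
gripper_width: 0.0228
grasp_force: 79.6
```

```bash
python3 - <<'E'
from h import *
from workcell import eyes
c=eyes.read_camera("wrist");pickle.dump(c,open("w5.pkl","wb"))
cv2.imwrite("pics/w5.png",c["pixels"][:,:,::-1])
o,t,T=hand();z=t[2]-.0433+.084;print(t,z)
for k in blob(c,(5,150,90),(20,255,255),None,1):print("orange",rect(c,k,z),cv2.boundingRect(k))
d=eyes.read_camera("top")
for k in blob(d,(5,150,90),(20,255,255),(190,100,270,190),1):print("orange",rect(d,k,z),cv2.boundingRect(k))
E
```

```text
[0.56267545 0.020347   0.21332543] 0.25402543401702676
orange [574.8  83.4  48.1  47.5  38.6] (169, 44, 165, 171)
orange [572.9  81.7  42.1  40.2 171.1] (208, 142, 15, 16)
```

View pics/w5.png

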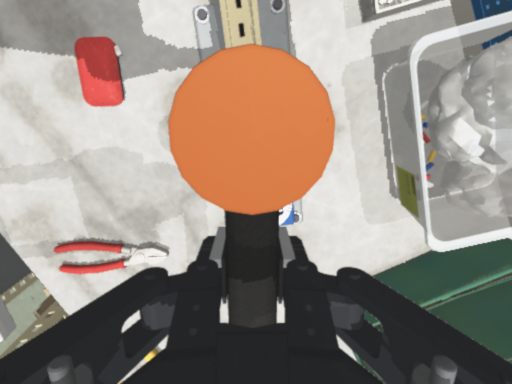

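The head is centred over the punch at (574.8,83.4) with its face at z ≈ 0.170 m, 38 mm above the punch top.

Request:
drive_tool(
  xyz=[
    [0,0,18],
    [0,0,39],
    [0,0,0],
    [0,0,0],
  ],
  dr=[
    [0,0,0],
    [0,0,0],
    [0,0,0],
    [0,0,0],
  ],
  jaw=[15,15,15,15],
)

```text
t: 19.83
tool_pos: [0.5621, 0.0204, 0.1557]
eef_rot: [-0.001, 0.776, 0.631, -0.0]
wrist_force: [-2.2, 0.4, 1.5]
gripper_width: 0.023
grasp_force: 80.5
```

Request:
drive_tool(
  xyz=[
    [0,0,-20],
    [0,0,-15],
    [0,0,0],
    [0,0,0],
    [0,0,12],
    [0,0,24],
    [0,0,0],
    [0,0,0],
  ],
  dr=[
    [0,0,0],
    [0,0,0],
    [0,0,0],
    [0,0,0],
    [0,0,0],
    [0,0,0],
    [0,0,0],
    [0,0,0],
  ],
  jaw=[15,15,15,15,15,15,15,15],
)

```text
t: 20.5
tool_pos: [0.5621, 0.0201, 0.1541]
eef_rot: [-0.001, 0.776, 0.631, -0.001]
wrist_force: [-2.0, -0.3, 1.6]
gripper_width: 0.0231
grasp_force: 80.5
```

Request:
drive_tool(
  xyz=[
    [0,0,-30],
    [0,0,-40],
    [0,0,-19],
    [17.4,-29.7,0],
    [17.4,-29.7,0],
    [17.4,-29.7,0],
    [17.4,-29.7,0],
    [17.5,-29.8,0],
    [17.5,-29.8,0],
    [17.5,-29.8,0],
    [17.5,-29.8,0],
    [0,0,40],
    [0,0,40],
    [0,0,40],
    [0,0,35],
    [0,0,25],
    [0,0,10],
    [0,0,0],
    [0,0,0],
    [0,0,0],
  ],
  dr=[
    [0,0,0],
    [0,0,0],
    [0,0,0],
    [0,0,0],
    [0,0,0],
    [0,0,0],
    [0,0,0],
    [0,0,0],
    [0,0,0],
    [0,0,0],
    [0,0,0],
    [0,0,0],
    [0,0,0],
    [0,0,0],
    [0,0,0],
    [0,0,0],
    [0,0,0],
    [0,0,0],
    [0,0,0],
    [0,0,0],
  ],
  jaw=[15,15,15,15,15,15,15,15,15,15,15,15,15,15,15,15,15,15,15,15],
)

```text
t: 22.17
tool_pos: [0.3588, 0.2056, 0.0542]
eef_rot: [0.0, 0.776, 0.631, 0.001]
wrist_force: [-0.1, -0.5, -2.5]
gripper_width: 0.0231
grasp_force: 79.8
```

Request:
drive_tool(
  xyz=[
    [0,0,4],
    [0,0,4],
    [0,0,2],
    [0,0,0.7],
    [0,0,0],
    [0,0,0],
  ],
  dr=[
    [0,0,0],
    [0,0,0],
    [0,0,0],
    [0,0,0],
    [0,0,0],
    [0,0,0],
  ],
  jaw=[15,15,15,15,15,15],
)

```text
t: 22.67
tool_pos: [0.3583, 0.2053, 0.0433]
eef_rot: [0.0, 0.776, 0.631, 0.0]
wrist_force: [-1.7, -3.1, 9.4]
gripper_width: 0.0233
grasp_force: 82.0
```

Request:
drive_tool(
  xyz=[
    [0,0,0],
    [0,0,0],
    [0,0,0],
    [0,0,0],
    [0,0,0],
    [0,0,0],
    [0,0,-15],
    [0,0,-35],
    [0,0,-40],
    [0,0,-40],
    [0,0,-40],
    [0,0,-20],
    [0,0,0],
    [0,0,0],
    [0,0,0],
    [0,0,0],
  ],
  dr=[
    [0,0,0],
    [0,0,0],
    [0,0,0],
    [0,0,0],
    [0,0,0],
    [0,0,0],
    [0,0,0],
    [0,0,0],
    [0,0,0],
    [0,0,0],
    [0,0,0],
    [0,0,0],
    [0,0,0],
    [0,0,0],
    [0,0,0],
    [0,0,0],
  ],
  jaw=[26,30,36,42,50,50,50,50,50,50,50,50,50,50,50,50],
)

```text
t: 24.0
tool_pos: [0.3572, 0.205, 0.2309]
eef_rot: [-0.0, 0.776, 0.631, -0.002]
wrist_force: [0.5, 0.2, -0.7]
gripper_width: 0.0499
grasp_force: 0.0
```

```bash
python3 - <<'E'
from h import *
from workcell import eyes
c=eyes.read_camera("wrist")
for k in blob(c,(5,150,90),(20,255,255),None,1):print("orange",rect(c,k,.084))
d=eyes.read_camera("top")
for k in blob(d,(20,40,120),(35,255,255),(170,130,260,195),1): print("rail",rect(d,k,.034))
a=d["pixels"][125:205,175:285,::-1];b=c["pixels"][:,:,::-1]
cv2.imwrite("pics/end.png",np.hstack([cv2.resize(b,(400,300)),cv2.resize(a,(400,300),interpolation=cv2.INTER_CUBIC)]))
E
```

```text
orange [370.7 268.2  47.2  47.1 123.2]
rail [582.7 160.4  96.9  34.8  84.9]
```

View pics/end.png

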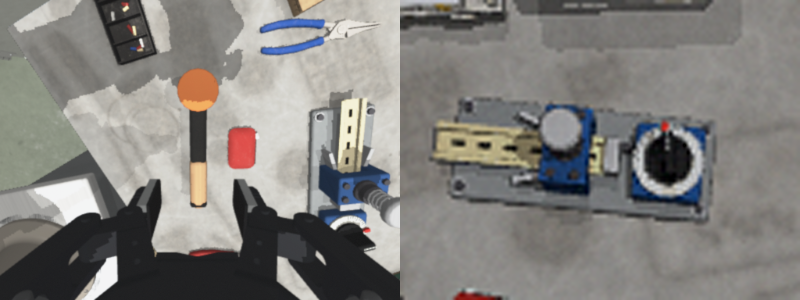

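The mallet is back upright in its place with its head at (198,90). The rail is still against the stop, the punch has sprung back up and the dial is on the tab.

```bash
python3 -c "
from workcell import env
print(env.job_done())"
```

```text
the job is handed in; nothing more can be done
None
```

I handed the job in at about 24 s: the dial is on the red tab, the rail rests against the stop, two mallet blows drove the punch down about 19 mm or more, and the mallet is back upright in its place; the hand-in call returned no verdict.

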